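Unlock the creasing machine and move its plate to the rack

TASK

Pull the black knob on the grey machine's sloping panel straight out, turn it anticlockwise from the red mark to the green mark so that the red latch swings off the plate, and push the knob fully home again. Then slide the metal creasing plate straight up out of its slot, lower it into the blue rack (do not drop it) so that it stands on the rack's floor, and let go. Leave the carton, the jar and the tape roll where they are.

Things in the scene. Friction and masses are not known exactly. Their poses are not given: they have to be found in the camera images.
- machine: fixed grey machine, 260 (x) x 300 (y) x 132 mm high; origin at the centre of its underside, z up. Its sloping front (-x side) faces the robot's left (world +y), so machine y points away from the robot. The front slopes up at 30 degrees, from 60 mm high at x = -130 mm to 132 mm at x = -5 mm; behind that the top is flat. A rubber wheel at x = 85, y = -127 mm stands 25 mm above the top.
- slot (a point): centre of the mouth of the plate's slot, in the machine's flat top; axes as machine. The slot runs along y: 12 mm wide (x), 146 mm long (y), 72 mm deep.
- knob_grip (a point): grip point of the black knob, on its axis; moves with the knob. z: the axis, outward from the panel, 30 degrees off vertical, leaning to the machine's front. x: along the grip bar to its white pointer end. Bar 76 (x) x 20 (y) x 40 mm tall, its top 13 mm above this point, on a round skirt of radius 35 mm whose top is 27 mm below it. Knob home: 44 mm from the panel.
- knob_pull (a joint): how far the knob is drawn out along its axis: 0 fully home, 0.018 m fully out (stop). About 3 N of friction; it stays where it is left. The knob turns past its lock only when drawn out more than about 12 mm, and can go fully home only at the red or at the green mark.
- knob_turn (a joint): knob angle in rad, growing anticlockwise seen facing the knob (positive about the point's z). 0: pointer straight up the slope, at the red mark, where it starts (within 0.15); stops at -0.2 and 1.32. The green mark is at 1.2; from 1.08 to 1.32 it can be pushed home there. Friction about 0.05 N m. The latch turns by the same angle.
- latch_tip (a point): tip, underside, of the red latch finger: 10 mm wide, 8 mm thick, its top 12 mm above the plate's top edge. It turns about a post at machine x = 12, y = 45 mm. At the red mark it lies across the plate's top edge, 45 mm from its middle on the +y side, and blocks it; at the green mark it has swung clear of it, further to +y. The knob drives it.
- plate: loose creasing plate of bare aluminium with a blue band along its top edge, 8 (x) x 140 (y) x 120 mm (z), 0.25 to 0.5 kg; origin at the centre of its lower edge, z up. It starts standing in the slot, 72 mm sunk and 48 mm showing above the machine's top, with 2 mm play each side and 3 mm at each end.
- plate_top (a point): middle of the plate's top edge; axes as plate.
- rack: fixed blue rack with one open-topped bay; origin at the centre of its underside, z up. Bay 28 mm (x) by 164 mm (y) inside, its floor 6 mm and its rim 72 mm above the table, walls 6 mm; foot 80 x 190 mm. It stands left or right of the machine.
- carton: loose open white carton filled with black cover boards, 170 x 150 x 50 mm, 1.6 kg, origin at the centre of its underside, on the other side of the machine from the rack; leave alone.
- jar: loose white jar with an orange cap, radius 36, 110 mm tall, origin at the centre of its underside; leave alone.
- tape: loose roll of brown tape lying flat, outer radius 50, inner radius 38, 48 mm tall, origin at the centre of its underside; leave alone.

How it is judged:
By the outcome, as a careful person would: the job done as asked, in the order asked, and still so for the second after the job is handed in, with the robot touching nothing.
It also fails if it takes over 67 s, if anything falls off the work surface, if the arm or the gripper's body presses on something with over 40 N, if the wrist force passes 120 N, or if a joint passes its speed limit or range.

ROBOT

A 6-joint arm with a two-finger parallel gripper is mounted at the origin on the work surface. World frame = base frame: x ahead of the robot, y to its left, z up, the work surface at z = 0. Lengths are in mm, angles in degrees, forces in N, time in s.
With the tool pointing down it reaches from about 325 to 875 mm from the base axis. Payload 4.4 kg.
Tool frame: the origin (TCP) lies midway between the tips of the shut fingers; the grasp point (between the pads) lies 19 mm behind it; z points along the fingers, y is the line along which they close (so a half turn about z gives the same grasp; the last joint's range is limited). The gripper opens to 85 mm and grips with 20 to 120 N. Pads are 22 mm wide; open, the fingers measure 114 mm over their backs; the gripper's body (76 mm by 85 mm) begins 54 mm behind the grasp point. The pads swing forward as they close: fully open they stand 13 mm farther back than shut.
Start: joints at [-81.159, 11.837, 88.321, -0, 79.842, -8.623], TCP at [172.546, -548.503, 231.282] pointing down, gripper open.
Joint ranges: [-156.59, 156.59], [-49.26, 127.26], [12.9, 141.05], [-63.56, 243.56], [4.71, 150.69], [-161.64, 161.64]. Speed limits (degrees/s): [159.86, 159.86, 180, 180, 180, 180].

INTERFACE

Orientations are given as a 3x3 rotation matrix whose columns are the frame's x, y, z axes.
In Python, from rig import get_obs, camera, calibration, close_job, boxes_of, silhouettes, place_of gives the robot as it stands.
- The arm moves only by the tool apply_moves, never from a script. Its argument "plan" is a list of rows, each a list of 3 entries, a list of its own where there are three numbers: the gripper command: -1 is fully open, 1 is shut, values between are in proportion, then the shift along the tool's x, y, z in m, then the turn about the tool's z in degrees. A call has 1 to 10 rows; each row shifts and turns the commanded pose from where the row before left it, along the tool's axes as they then stand; what a row does not reach is not made up. A row lasts 1/10 s, in which the tool goes at most 50 mm and 8.59 degrees, less where a joint would pass 70% of its speed; a pose out of reach is approached as far as the arm can. A call is refused whole if a number of a shift passes 0.05 or a number of a turn 8.59, either way. A call with a gripper value outside its range is refused whole. The fingers move at their own pace and stop on an object; the grip force is fixed at half the most. Time passes only in rows, so rows that do not move let the fingers close. It gives the time, the measured TCP pose, the force, the opening and the grip force at its end, in the units of the state.
- get_obs(): the state, without advancing time (a new reading comes with each control period).
- camera(name): name is "scene" or "top" or "wrist"; returns the picture (480x640x3 uint8, red, green, blue); there is no depth.
- calibration(name): a dict with "vfov" (degrees; the focal length in pixels is half the picture's height over the tangent of half this angle, whatever the lens; pixels are square), "cx", "cy" (the principal point, pixels), "xyz" and "attitude" of the camera in the world; the wrist camera has in their place "hand_eye" (4x4, takes a point from camera to tool coordinates, whose origin is the TCP and whose axes are the flange's). Camera axes: x right, y down, z forward; pixel columns grow to the right and rows downward; lengths in mm; the calibration is good to about 2 mm. A picture is of the moment at which its call begins: read the wrist's pose just before it. calibration takes no time and is no camera call.
- close_job(): hands the job in; it is judged then, once.
Trained networks look in the newest picture that a camera, given by its name, has taken for a name from the list of things; names that differ only in an ending like _2 or _b are one class to them, and where a whole thing is asked for, a point or a joint stands for the part that bears it (a point fixed in the world has none). Each returns a list of dicts, best first, with "score" (0 to 1); they miss things now and then, are a little off and sometimes report something else, mostly with a low value. They report only what shows in the picture. A call takes as long as a camera call.
- boxes_of(camera, target): "box" ([left, top, right, bottom] in pixels, round what is visible of it).
- silhouettes(camera, target): "pixels" (480x640 bool, what is visible of it) and "box" ([left, top, right, bottom] in pixels, round what is visible of it).
- place_of(camera, target): "uv" ([column, row] in pixels: a listed point, or the origin of a listed thing).
The state is a dict: "t": time; "joints": joint angles; "joint_velocities": joint speeds; "joint_torque": joint torques, N m; "tool_pos": TCP position; "eef_rot": TCP orientation; "contact_force": force on the tool from outside, world axes, zero at the start; "moment": the same for the moment, N m; "finger_gap": finger opening in mm; "grasp_force": force on a finger pad.
Only numpy, scipy, OpenCV 4.12 (cv2) and the standard library are available. Lean on these libraries where they do the work, as an engineer would, in place of code of your own. Each camera call takes 0.05 s, during which the arm holds its last target. There are 200 camera calls.

## Working session

There is one attempt and no reset: what is moved stays moved. The work goes in short steps, Python scripts to look and compute and a tool call to move; the robot and the scene stay as the last step left them, time stands still between calls to the robot, and variables do not carry over. Pictures are saved under pics/ and viewed, at most 10 in all, crops included, and the job is handed in when it is done.

Besides the shell and the picture viewer there is one more tool, called after "Emit:" by a JSON object that holds its "fn" and its "kwargs". apply_moves: Moves the arm, as the interface text tells. Its arguments: {"type":"object","properties":{"plan":{"type":"array","items":{"type":"array"}}},"required":["plan"]}

```bash
mkdir -p pics; ls; cat > h.py <<'E'
import numpy as np, cv2
from rig import *
def snap(n,f=None):
    im=camera(n)
    if f: cv2.imwrite('pics/'+f,im[:,:,::-1])
    return im
def cam(n,obs=None):
    c=calibration(n); f=240/np.tan(np.radians(c['vfov'])/2)
    if 'hand_eye' in c:
        o=obs or get_obs(); T=np.eye(4);T[:3,:3]=np.array(o['eef_rot']);T[:3,3]=o['tool_pos']
        M=T@np.array(c['hand_eye']); return f,c['cx'],c['cy'],M[:3,:3],M[:3,3]
    return f,c['cx'],c['cy'],np.array(c['attitude']),np.array(c['xyz'])
def ray(C,uv):
    f,cx,cy,R,p=C
    d=R@np.array([(uv[0]-cx)/f,(uv[1]-cy)/f,1]); return p,d/np.linalg.norm(d)
def onz(C,uv,z):
    p,d=ray(C,uv); return p+d*(z-p[2])/d[2]
def tri(rs):
    A=np.zeros((3,3));b=np.zeros(3)
    for p,d in rs:
        P=np.eye(3)-np.outer(d,d);A+=P;b+=P@p
    x=np.linalg.solve(A,b); return x,[round(float(np.linalg.norm((np.eye(3)-np.outer(d,d))@(x-p))),1) for p,d in rs]
def proj(C,X):
    f,cx,cy,R,p=C; q=R.T@(np.asarray(X)-p); return np.array([f*q[0]/q[2]+cx,f*q[1]/q[2]+cy])
E
python3 - <<'E'
from h import *
np.set_printoptions(precision=1,suppress=True)
for n in('scene','top'):
    snap(n,n+'0.png');c=calibration(n);print(n,c)
C={n:cam(n) for n in('scene','top')}
for t in['machine','slot','knob_grip','latch_tip','plate_top','plate','rack','carton','jar','tape']:
    r=[]
    for n in C:
        l=place_of(n,t)
        for q in l[:2]: print(t,n,np.array(q['uv']),round(q['score'],2))
        if l: r.append(ray(C[n],l[0]['uv']))
    if len(r)==2: print('   ',tri(r))
print(get_obs()['t'])
E
```

```text
pics
scene {'vfov': 57.73592084203013, 'cx': 312.54963720660305, 'cy': 234.73313817768283, 'xyz': array([1146. , -304.5,  984.3]), 'attitude': array([[ 0.5,  0.7, -0.5],
       [ 0.9, -0.4,  0.3],
       [-0. , -0.6, -0.8]])}
top {'vfov': 45.38807711684803, 'cx': 316.7812106984439, 'cy': 234.66181773537866, 'xyz': array([ 326.9,    2.6, 1525. ]), 'attitude': array([[ 0. , -1. ,  0.2],
       [-1. , -0. , -0. ],
       [ 0. , -0.2, -1. ]])}
machine scene [304.9 265.7] 0.79
machine scene [401.9 207.8] 0.66
machine top [325.3 243.6] 0.95
    (array([540.6, -18.7, -13. ]), [3.6, 3.6])
slot scene [287.9 242. ] 0.78
slot top [343.8 232.3] 0.75
slot top [166.7 197.6] 0.31
    (array([548.4, -63.6, 133. ]), [1.1, 1.1])
knob_grip scene [331.5 221. ] 0.62
knob_grip top [288.6 230.7] 0.79
knob_grip top [325.4 240.2] 0.72
    (array([546.2,  66.4, 138.6]), [4.7, 4.7])
latch_tip scene [292.8 247.5] 0.66
latch_tip top [349.2 207.1] 0.54
    (array([601.8, -73.8, 181.1]), [0.6, 0.6])
plate_top scene [289.8 231.7] 0.82
plate_top top [343.8 231.9] 0.69
plate_top top [323.3 240. ] 0.32
    (array([545.3, -58.8, 166.8]), [4.4, 4.4])
plate scene [288.8 261.2] 0.65
plate top [343.  237.8] 0.8
plate top [289.8 230.5] 0.7
    (array([547.3, -65.4,  49.7]), [1.4, 1.4])
rack scene [169.9 303.7] 0.82
rack top [455.  266.1] 0.64
    (array([ 485. , -375. ,  -11.7]), [3.1, 3.1])
carton scene [401.4 206.3] 0.93
carton top [187.8 256.7] 0.69
    (array([492.9, 342.6,  -4.5]), [3.3, 3.3])
jar scene [454.6 238. ] 0.97
jar top [167.  198.3] 0.56
jar top [185.6 259.9] 0.33
    (array([656. , 414.6, -19.5]), [0.4, 0.4])
tape scene [196.3 358.6] 0.9
tape top [453.2 197.3] 0.64
tape top [166.4 198.4] 0.45
    (array([ 669.3, -363.7,   12.3]), [0.3, 0.3])
1.1
```

View pics/scene0.png

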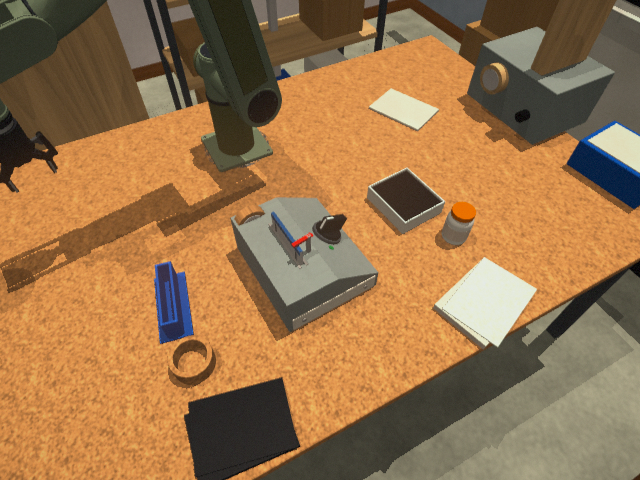

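View pics/top0.png

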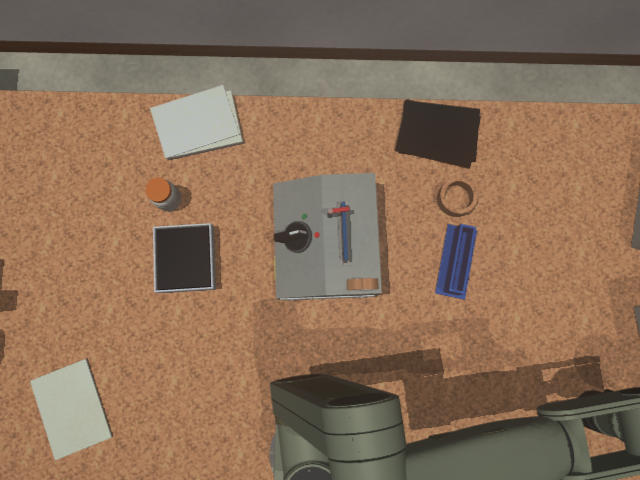

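The scene view shows the knob at about (331,225), the plate and red latch at (285,230), the rack at (172,302) and the tape at (192,360). The top view shows the machine at x 275–380, y 175–298, nearly square to the world. The knob is at (292,237), the plate runs along column 345, and the rack at (456,260) is tilted about 12°.

Next I fit the poses to the silhouettes.

```bash
cat >> h.py <<'E'
from scipy.optimize import minimize
def Rz(a): return np.array([[np.cos(a),-np.sin(a),0],[np.sin(a),np.cos(a),0],[0,0,1]])
MH=np.array([[x,y,z] for y in(-150,150) for x,z in((-130,0),(-130,60),(-5,132),(130,132),(130,0))],float)
def box(x,y,z0,z1): return np.array([[a*x/2,b*y/2,z] for a in(-1,1) for b in(-1,1) for z in(z0,z1)],float)
def mask(C,parts,p):
    m=np.zeros((480,640),np.uint8)
    for P in parts:
        W=P@Rz(p[2]).T+[p[0],p[1],0]
        q=np.array([proj(C,w) for w in W])
        cv2.fillConvexPoly(m,cv2.convexHull((q*16).round().astype(np.int32)),1,shift=4)
    return m>0
def fit(views,parts,p0):
    def cost(v):
        p=[v[0],v[1],v[2]/100]; s=0
        for C,m in views:
            k=mask(C,parts,p); s+=1-(k&m).sum()/(k|m).sum()
        return s
    r=None; best=None
    x0=np.array([p0[0],p0[1],p0[2]*100])
    for d in(8,3):
        S=np.vstack([x0]+[x0+d*np.eye(3)[i] for i in range(3)])
        r=minimize(cost,x0,method='Nelder-Mead',options=dict(initial_simplex=S,xatol=.1,fatol=1e-4)); x0=r.x
    return x0[0],x0[1],x0[2]/100,r.fun
E
python3 - <<'E'
from h import *
np.set_printoptions(precision=2,suppress=True)
C={}
for n in('scene','top'): snap(n); C[n]=cam(n)
P={'machine':([MH],(540,-19,-1.55)),'rack':([box(80,190,0,6),box(40,176,0,72)],(485,-375,-0.2))}
for t,(parts,p0) in P.items():
    V=[]
    for n in C:
        s=silhouettes(n,t); 
        if s: V.append((C[n],s[0]['pixels'])); print(t,n,s[0]['score'],s[0]['box'])
    for v in V: print('  single',np.array(fit([v],parts,p0)))
    print(t,np.array(fit(V,parts,p0)))
for n in C:
    s=silhouettes(n,'plate'); ys,xs=np.nonzero(s[0]['pixels']); print('plate',n,s[0]['box'])
print(calibration('wrist'))
E
```

```text
machine scene 0.87 [229.9, 198.0, 378.3, 331.3]
machine top 0.9 [271.6, 174.8, 380.4, 303.6]
  single [545.32 -20.65  -1.52   0.07]
  single [543.11 -17.07  -1.51   0.03]
machine [543.2  -18.97  -1.51   0.11]
rack scene 0.92 [154.3, 261.1, 195.1, 341.2]
rack top 0.9 [434.9, 229.0, 475.7, 299.6]
  single [ 497.79 -371.65    1.39    0.07]
  single [ 493.   -375.     -0.2     0.74]
rack [ 498.22 -370.7     1.38    0.14]
plate scene [271.4, 212.3, 301.5, 263.9]
plate top [340.3, 202.5, 350.6, 262.1]
{'vfov': 61.88089639853392, 'cx': 319.1633331091059, 'cy': 232.17159207340498, 'hand_eye': array([[  -0.  ,   -0.97,   -0.26,   65.47],
       [   1.  ,   -0.  ,    0.  ,   -1.34],
       [  -0.  ,   -0.26,    0.97, -143.98],
       [   0.  ,    0.  ,    0.  ,    1.  ]])}
```

```bash
python3 - <<'E'
from h import *
np.set_printoptions(precision=3,suppress=True)
o=get_obs();print(o['eef_rot'],o['tool_pos'],o['finger_gap'],o['joints'])
R=np.array(o['eef_rot']); x=-1.51
print('target shift tool axes (to knob above z=260):',R.T@(np.array([546,66,260])-o['tool_pos']))
print('tool x yaw',np.degrees(np.arctan2(R[1,0],R[0,0])))
E
```

```text
[[ 0.954  0.3   -0.   ]
 [ 0.3   -0.954  0.   ]
 [ 0.    -0.    -1.   ]] [ 172.547 -548.486  231.266] 85.23369492800914 [-81.159  11.837  88.323   0.     79.842  -8.622]
target shift tool axes (to knob above z=260): [ 540.643 -474.095  -28.71 ]
tool x yaw 17.463143603033707
```

Emit:
{"fn": "apply_moves", "kwargs": {"plan": [[-1,[0,0,-0.007],-8.45],[-1,[0,0,-0.007],-8.45],[-1,[0,0,-0.007],-8.45],[-1,[0,0,-0.007],-8.45],[-1,[0,0,-0.007],-8.45],[-1,[0,0,-0.007],-8.45],[-1,[0,0,-0.007],-8.45],[-1,[0,0,-0.007],-8.45],[-1,[0,0,-0.007],-8.45]]}}

```text
t: 2.4
tool_pos: [172.5, -548.5, 294.5]
eef_rot: [[-0.067, 0.998, -0.0], [0.998, 0.067, 0.0], [0.0, -0.0, -1.0]]
contact_force: [0.8, -0.7, -0.6]
finger_gap: 85.3
grasp_force: 0.0
```

Emit:
{"fn": "apply_moves", "kwargs": {"plan": [[-1,[0.0395,0.0275,0],0],[-1,[0.0395,0.0275,0],0],[-1,[0.0395,0.0275,0],0],[-1,[0.0395,0.0275,0],0],[-1,[0.0395,0.0275,0],0],[-1,[0.0395,0.0275,0],0],[-1,[0.0395,0.0275,0],0],[-1,[0.0395,0.0275,0],0]]}}

```text
t: 3.2
tool_pos: [373.4, -217.9, 294.6]
eef_rot: [[-0.061, 0.998, 0.001], [0.998, 0.061, -0.001], [-0.001, 0.001, -1.0]]
contact_force: [0.9, 0.0, -0.4]
finger_gap: 85.3
grasp_force: 0.0
```

Emit:
{"fn": "apply_moves", "kwargs": {"plan": [[-1,[0.0395,0.0275,0],0],[-1,[0.0395,0.0275,0],0],[-1,[0.0395,0.0275,0],0],[-1,[0.0395,0.0275,0],0],[-1,[0.0395,0.0275,0],0],[-1,[0.0395,0.0275,0],0],[-1,[0.0395,0.0275,0],0],[-1,[0,0,0],0]]}}

```text
t: 4.0
tool_pos: [549.6, 73.0, 293.7]
eef_rot: [[-0.068, 0.998, 0.0], [0.998, 0.068, 0.002], [0.002, 0.001, -1.0]]
contact_force: [0.7, -0.4, 0.1]
finger_gap: 85.6
grasp_force: 0.0
```

```bash
python3 - <<'E'
from h import *
np.set_printoptions(precision=2,suppress=True)
o=get_obs();snap('wrist','w1.png');C=cam('wrist',o);print(o['tool_pos'],o['eef_rot'],o['joints'],o['contact_force'],o['t'])
for t,z in(('knob_grip',137),('slot',132),('latch_tip',180),('plate_top',180)):
    for q in place_of('wrist',t)[:1]: print(t,q,onz(C,q['uv'],z))
E
```

```text
[549.59  73.01 293.72] [[-0.07  1.    0.  ]
 [ 1.    0.07  0.  ]
 [ 0.    0.   -1.  ]] [-1.45  6.89 86.64  0.13 86.45 -5.35] [ 0.7  -0.42  0.15] 4.0
knob_grip {'uv': [309.3, 215.6], 'score': 0.74} [541.49  71.86 137.  ]
slot {'uv': [308.1, 366.6], 'score': 0.81} [548.57 -63.39 132.  ]
plate_top {'uv': [300.9, 405.7], 'score': 0.71} [544.53 -65.39 180.  ]
```

View pics/w1.png

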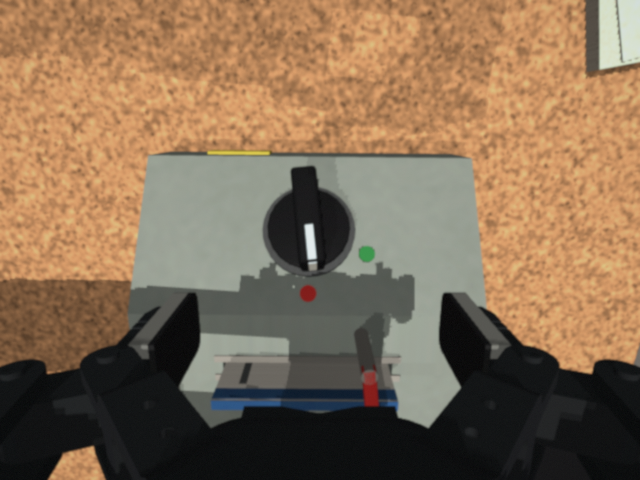

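The wrist picture shows the knob bar running from (304,168) to its pointer end at (312,262). The red dot is at (308,293), the green dot at (366,254) and the latch at (370,385). The plate band lies near row 400 and the machine is square to the image.

```bash
cat >> h.py <<'E'
from scipy.optimize import least_squares
MY=-1.506; M0=np.array([543.2,-18.5,0]); RM=Rz(MY)
S,K=np.sin(np.pi/6),np.cos(np.pi/6)
N=np.array([-S,0,K]);U=np.array([K,0,S]);V=np.array([0,1,0.])
def grip(gx,gy,pull=0):   # machine-frame grip point, home + pull*N
    fx=gx+44*S; return np.array([gx,gy,60+(fx+130)*np.tan(np.pi/6)+44*K])+pull*N
def w(p): return RM@p+M0
def bar(gx,gy,th,pull,a,b,c):
    x=np.cos(th)*U+np.sin(th)*V; y=-np.sin(th)*U+np.cos(th)*V
    return w(grip(gx,gy,pull)+a*x+b*y+c*N)
E
python3 - <<'E'
from h import *
np.set_printoptions(precision=3,suppress=True)
C=cam('wrist')
f=lambda v: np.r_[proj(C,bar(v[0],v[1],v[2],0,-38,0,13))-[304.5,167.5],proj(C,bar(v[0],v[1],v[2],0,38,0,13))-[311.5,262]]
r=least_squares(f,[-85,8,0.08],x_scale=[1,1,.01]);g=w(grip(*r.x[:2]));print(r.x,r.fun,g)
o=get_obs();R=np.array(o['eef_rot'])
# TCP so that grasp pt = grip point +4mm along axis; TCP 19 below
print('shift tool',R.T@(g+[0,0,-19]-o['tool_pos']))
E
```

```text
[-82.263   0.837   0.073] [-0.143 -1.947  0.132  1.706] [538.708  63.644 138.368]
shift tool [ -2.773  -8.942 174.971]
```

Emit:
{"fn": "apply_moves", "kwargs": {"plan": [[-1,[-0.003,-0.009,0.02],-4.5],[-1,[0,0,0.03],0],[-1,[0,0,0.03],0],[-1,[0,0,0.03],0],[-1,[0,0,0.023],0],[-1,[0,0,0.02],0],[-1,[0,0,0.02],0],[-1,[0,0,0],0]]}}

```text
t: 5.05
tool_pos: [536.1, 63.2, 118.5]
eef_rot: [[-0.137, 0.991, -0.007], [0.991, 0.137, 0.0], [0.001, -0.007, -1.0]]
contact_force: [0.3, 1.0, -0.4]
finger_gap: 85.6
grasp_force: 0.0
```

Emit:
{"fn": "apply_moves", "kwargs": {"plan": [[1,[0,0,0],0],[1,[0,0,0],0],[1,[0,0,0],0],[1,[0,0,0],0],[1,[0,0,0],0],[1,[0,0,0],0]]}}

```text
t: 5.65
tool_pos: [540.8, 64.6, 122.8]
eef_rot: [[-0.139, 0.99, 0.004], [0.99, 0.139, -0.0], [-0.001, 0.004, -1.0]]
contact_force: [2.8, 0.4, 4.2]
finger_gap: 19.2
grasp_force: 59.4
```

Emit:
{"fn": "apply_moves", "kwargs": {"plan": [[1,[0.0023,0.0002,-0.004],0],[1,[0.0023,0.0002,-0.004],0],[1,[0.0023,0.0002,-0.004],0],[1,[0.0023,0.0002,-0.004],0],[1,[0,0,0],0],[1,[0,0,0],0],[1,[0,0,0],0]]}}

```text
t: 6.35
tool_pos: [540.0, 73.3, 137.9]
eef_rot: [[-0.139, 0.99, 0.003], [0.99, 0.139, -0.001], [-0.001, 0.003, -1.0]]
contact_force: [5.3, -0.9, 1.2]
finger_gap: 19.4
grasp_force: 59.3
```

```bash
python3 - <<'E'
from h import *
o=get_obs();R=np.array(o['eef_rot']);p=np.array(o['tool_pos'])
G=np.array([539.8,72.6,154.])
def pose(th,r=28,off=5):
    yaw=np.arctan2(np.sin(th),K*np.cos(th))
    a=MY+np.pi+yaw   # tool x yaw
    X=np.array([np.cos(a),np.sin(a),0]);Y=np.array([np.sin(a),-np.cos(a),0]);Z=np.array([0,0,-1.])
    return G+RM@(r*(np.cos(th)*U+np.sin(th)*V))+off*Y,np.c_[X,Y,Z],a
a0=np.arctan2(R[1,0],R[0,0])
P,Q,a=pose(.073); print('entry',(R.T@(P-p)).round(1),np.degrees(a0-a).round(1),P.round(1))
ths=np.linspace(.073,1.3,15)
for t in ths[1:]:
    P2,Q2,a2=pose(t); print(((Q.T@(P2-P))/1000).round(4).tolist(),np.degrees(a-a2).round(1),P2.round(0)); P,Q,a=P2,Q2,a2
E
```

```text
entry [-25.   5. -30.] -0.5 [548.3  49.3 168. ]
[0.0005, 0.0024, 0.0001] -5.8 [551.  50. 168.]
[0.0005, 0.0024, 0.0002] -5.7 [553.  51. 168.]
[0.0004, 0.0024, 0.0004] -5.6 [555.  53. 167.]
[0.0004, 0.0024, 0.0005] -5.5 [557.  54. 167.]
[0.0003, 0.0024, 0.0006] -5.4 [559.  55. 166.]
[0.0003, 0.0023, 0.0006] -5.3 [561.  57. 166.]
[0.0002, 0.0023, 0.0007] -5.2 [562.  59. 165.]
[0.0002, 0.0023, 0.0008] -5.0 [564.  61. 164.]
[0.0002, 0.0023, 0.0009] -4.9 [565.  62. 163.]
[0.0002, 0.0022, 0.001] -4.8 [566.  64. 162.]
[0.0002, 0.0022, 0.001] -4.7 [567.  66. 161.]
[0.0002, 0.0022, 0.0011] -4.6 [567.  69. 160.]
[0.0003, 0.0022, 0.0011] -4.5 [568.  71. 159.]
[0.0003, 0.0021, 0.0012] -4.5 [568.  73. 158.]
```

Emit:
{"fn": "apply_moves", "kwargs": {"plan": [[0.06,[0,0,0],0],[0.06,[0,0,0],0],[0.06,[0,0,0],0],[0.06,[0,0,0],0]]}}

```text
t: 6.75
tool_pos: [537.9, 74.1, 136.8]
eef_rot: [[-0.14, 0.99, -0.002], [0.99, 0.14, 0.0], [0.0, -0.002, -1.0]]
contact_force: [-0.6, -0.2, -0.2]
finger_gap: 40.2
grasp_force: 0.0
```

Emit:
{"fn": "apply_moves", "kwargs": {"plan": [[0.06,[0,0,-0.016],0],[0.06,[-0.013,0,-0.008],0],[0.06,[-0.013,0.003,-0.007],0],[0.06,[0,0.004,0],0],[0.06,[0,0,0],0]]}}

```text
t: 7.25
tool_pos: [550.0, 48.3, 168.4]
eef_rot: [[-0.138, 0.99, 0.001], [0.99, 0.138, 0.0], [0.0, 0.001, -1.0]]
contact_force: [-0.1, -0.6, 0.2]
finger_gap: 40.1
grasp_force: 0.0
```

Emit:
{"fn": "apply_moves", "kwargs": {"plan": [[0.06,[0.0005,0.0024,0.0001],-5.8],[0.06,[0.0005,0.0024,0.0002],-5.7],[0.06,[0.0004,0.0024,0.0004],-5.6],[0.06,[0.0004,0.0024,0.0005],-5.5],[0.06,[0.0003,0.0024,0.0006],-5.4],[0.06,[0.0003,0.0023,0.0006],-5.3],[0.06,[0.0002,0.0023,0.0007],-5.2]]}}

```text
t: 7.95
tool_pos: [562.2, 58.2, 164.6]
eef_rot: [[-0.728, 0.685, -0.003], [0.685, 0.728, -0.0], [0.002, -0.002, -1.0]]
contact_force: [-1.9, -0.9, 3.4]
finger_gap: 40.1
grasp_force: 1.4
```

```bash
python3 - <<'E'
from h import *
o=get_obs();snap('wrist','w2.png');print(o['t'],o['tool_pos'],o['contact_force'])
E
```

```text
7.95 [562.19558744  58.22237666 164.57839049] [-1.85868804 -0.88859187  3.35573508]
```

View pics/w2.png

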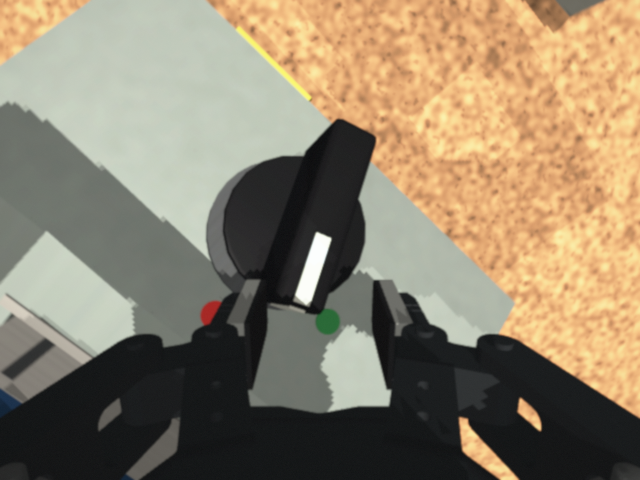

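The knob is following, with the pointer at (312,265) lagging the fingers by about 15°, and the left finger is doing the pushing. I'll continue with less descent.

Emit:
{"fn": "apply_moves", "kwargs": {"plan": [[0.06,[0.0002,0.0023,0.0002],-5],[0.06,[0.0002,0.0023,0.0004],-4.9],[0.06,[0.0002,0.0022,0.0005],-4.8],[0.06,[0.0002,0.0022,0.0005],-4.7],[0.06,[0.0002,0.0022,0.0006],-4.6],[0.06,[0.0003,0.0022,0.0006],-4.5],[0.06,[0.0003,0.0021,0.0006],-4.5]]}}

```text
t: 8.7
tool_pos: [569.3, 71.6, 161.6]
eef_rot: [[-0.984, 0.18, -0.0], [0.18, 0.984, -0.002], [-0.0, -0.002, -1.0]]
contact_force: [-0.1, -3.0, 1.5]
finger_gap: 40.5
grasp_force: 1.6
```

```bash
python3 - <<'E'
from h import *
o=get_obs();snap('wrist','w3.png');print(o['t'],o['tool_pos'],o['contact_force'],o['joints'])
E
```

```text
8.7 [569.26114292  71.57340069 161.59556105] [-0.14545403 -3.04336381  1.47211063] [ -1.41855472  15.43903371  92.53612917  -0.1059767   72.0225183
 -80.99814562]
```

View pics/w3.png

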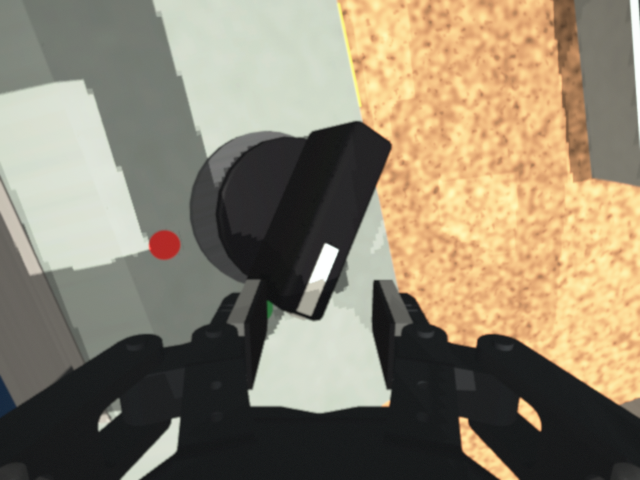

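```bash
cat >> h.py <<'E'
def fitknob(C,obsv,th0,pull=17):
    # obsv: list of (a,b,c,u,v)
    def f(v):
        return np.concatenate([proj(C,bar(v[0],v[1],v[2],v[3],a,b,c))-[x,y] for a,b,c,x,y in obsv]+[[(v[0]+82.3)/2,(v[1]-2)/2]])
    r=least_squares(f,[-82.3,2,th0,pull],x_scale=[1,1,.02,1]); return r.x,r.fun
E
python3 - <<'E'
from h import *
np.set_printoptions(precision=2,suppress=True)
C=cam('wrist')
print(fitknob(C,[(-38,-10,13,360,122),(-38,10,13,391,147),(38,10,13,321,320)],1.0))
for a in(-38,38):
  for b in(-10,10): print(a,b,[proj(C,bar(-82.3,2,th,17,a,b,13)).round(0).tolist() for th in(.9,1.,1.1,1.2)])
E
```

```text
(array([-91.77,   4.8 ,   0.82,  11.63]), array([-2.32, -0.56,  2.45,  0.19, -0.72,  0.4 , -4.74,  1.4 ]))
-38 -10 [[333.0, 116.0], [323.0, 114.0], [314.0, 113.0], [304.0, 114.0]]
-38 10 [[374.0, 140.0], [368.0, 134.0], [360.0, 128.0], [352.0, 123.0]]
38 -10 [[260.0, 319.0], [269.0, 324.0], [278.0, 327.0], [288.0, 329.0]]
38 10 [[308.0, 331.0], [317.0, 330.0], [326.0, 328.0], [335.0, 325.0]]
```

Emit:
{"fn": "apply_moves", "kwargs": {"plan": [[0.06,[0.001,0.002,0.0005],0],[0.06,[0.001,0.002,0.0005],0],[0.06,[0.001,0.002,0.0005],-2],[0.06,[0.001,0.002,0.0005],-2],[0.06,[0.001,0.002,0.0005],-2],[0.06,[0,0,0],0]]}}

```text
t: 9.35
tool_pos: [565.9, 83.0, 159.3]
eef_rot: [[-0.997, 0.08, 0.0], [0.08, 0.997, -0.0], [-0.0, 0.0, -1.0]]
contact_force: [0.3, -2.2, 0.1]
finger_gap: 40.4
grasp_force: 0.9
```

```bash
python3 - <<'E'
from h import *
o=get_obs();a=snap('wrist');b=snap('top')
cv2.imwrite('pics/w4.png',np.hstack([cv2.resize(a[60:420,100:500],(440,396)),cv2.resize(b[180:300,270:380],(360,396),interpolation=cv2.INTER_CUBIC)])[:,:,::-1])
print(o['t'],o['tool_pos'],o['contact_force'],o['joints'])
E
```

```text
9.35 [565.93576555  82.95293159 159.25638394] [ 0.29232104 -2.19917478  0.12666068] [-3.28869894e-01  1.53653064e+01  9.29306425e+01 -1.13199439e-05
  7.16887792e+01 -8.57176286e+01]
```

View pics/w4.png

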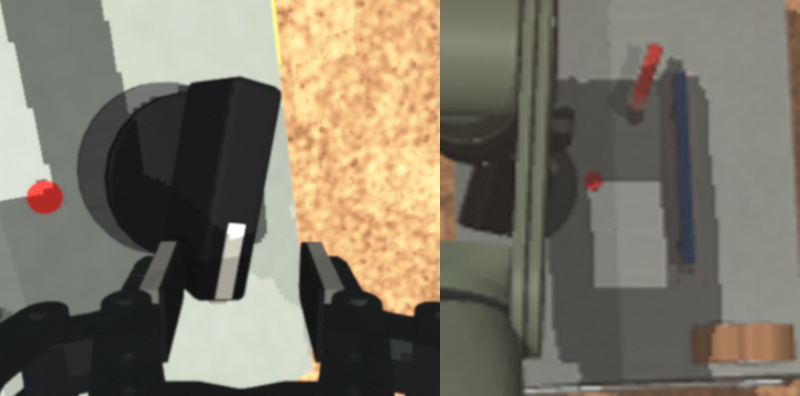

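The latch has swung clear: in the top crop it runs from (637,105) to (655,48), roughly 70° round, and the knob bar is nearly across the slope. I'll measure the angle exactly.

```bash
python3 - <<'E'
from h import *
np.set_printoptions(precision=3,suppress=True)
C=cam('top');b=snap('top').astype(int)
m=(b[...,0]>110)&(b[...,1]<80)&(b[...,2]<80); m[:150]=0;m[260:]=0;m[:,:325]=0;m[:,:]&=True;m[:,380:]=0
ys,xs=np.nonzero(m);print(len(xs),xs.min(),xs.max(),ys.min(),ys.max())
P=np.array([onz(C,(x,y),190)[:2] for x,y in zip(xs,ys)]);c=P.mean(0)
w_,v=np.linalg.eigh(np.cov((P-c).T));d=v[:,1];d*=np.sign(d[0])
dm=RM[:2,:2].T@d;print('theta',np.arctan2(dm[1],dm[0]),'lens',4*np.sqrt(w_)[::-1],'center',c, RM[:2,:2].T@(c-M0[:2]))
E
```

```text
67 329 337 194 212
theta 1.1759312540011864 lens [53.584  9.585] center [609.522 -33.917] [19.679 65.184]
```

```bash
python3 - <<'E'
from h import *
np.set_printoptions(precision=1,suppress=True)
C=cam('wrist')
for z in(158,165): print(onz(C,(321.8,233.6),z))
for gx in(-92,-87,-82): print(gx,bar(gx,2,1.18,17.4,0,0,13))
for uv in((360,145),(307,331)): print(onz(C,(uv[0],uv[1]),165))
s=silhouettes('wrist','knob_grip');print(s[0]['box'],s[0]['score']) if s else 0
for q in place_of('wrist','knob_grip')[:2]: print(q,onz(C,q['uv'],153))
E
```

```text
[539.1  87.4 158. ]
[537.2  87.5 165. ]
-92 [538.3  88.6 159.1]
-87 [538.6  83.6 162. ]
-82 [538.9  78.6 164.8]
[507.3 102.8 165. ]
[575.2  78.8 165. ]
[197.8, 127.7, 354.1, 339.1] 0.85
{'uv': [304.3, 232.3], 'score': 0.75} [539.4  80.6 153. ]
```

Emit:
{"fn": "apply_moves", "kwargs": {"plan": [[0.06,[0,-0.004,0],0],[0.06,[0,0,-0.01],0],[0.06,[0,0,-0.02],0],[0.06,[0,0,-0.02],0],[1,[0.014,0.005,0],0],[1,[0.014,0.005,0],0],[1,[0,0,0],0],[1,[0,0,0.01],0],[1,[0,0,0.015],0],[1,[0,0,0.005],0]]}}

```text
t: 10.6
tool_pos: [537.5, 90.9, 177.0]
eef_rot: [[-0.997, 0.079, -0.004], [0.079, 0.997, 0.0], [0.004, -0.0, -1.0]]
contact_force: [-0.2, -0.3, -0.8]
finger_gap: 0.2
grasp_force: 0.0
```

Emit:
{"fn": "apply_moves", "kwargs": {"plan": [[1,[0,-0.002,0.0035],0],[1,[0,-0.002,0.0035],0],[1,[0,-0.002,0.0035],0],[1,[0,-0.002,0.0035],0]]}}

```text
t: 11.0
tool_pos: [538.1, 82.9, 165.4]
eef_rot: [[-0.997, 0.078, 0.001], [0.078, 0.997, 0.0], [-0.001, 0.0, -1.0]]
contact_force: [0.1, 0.7, 1.6]
finger_gap: -0.1
grasp_force: 1.4
```

Emit:
{"fn": "apply_moves", "kwargs": {"plan": [[1,[0,-0.001,0.002],0],[1,[0,-0.001,0.002],0],[1,[0,-0.001,0.002],0]]}}

```text
t: 11.3
tool_pos: [538.2, 80.1, 159.9]
eef_rot: [[-0.997, 0.078, 0.002], [0.078, 0.997, -0.0], [-0.002, 0.0, -1.0]]
contact_force: [0.1, -0.1, 2.6]
finger_gap: 0.0
grasp_force: 1.1
```

Emit:
{"fn": "apply_moves", "kwargs": {"plan": [[1,[0,-0.001,0.002],0],[1,[0,-0.001,0.002],0],[1,[0,-0.001,0.002],0],[1,[0,0,0],0]]}}

```text
t: 11.7
tool_pos: [537.1, 77.2, 152.9]
eef_rot: [[-0.997, 0.078, -0.0], [0.078, 0.997, 0.0], [0.0, 0.0, -1.0]]
contact_force: [0.5, -0.1, 0.7]
finger_gap: -0.1
grasp_force: 0.6
```

Emit:
{"fn": "apply_moves", "kwargs": {"plan": [[1,[0,-0.001,0.002],0],[1,[0,-0.001,0.002],0],[1,[0,0,0],0]]}}

```text
t: 12.0
tool_pos: [537.4, 75.3, 149.6]
eef_rot: [[-0.997, 0.078, 0.001], [0.078, 0.997, 0.0], [-0.001, 0.0, -1.0]]
contact_force: [1.0, 0.9, 4.0]
finger_gap: 0.1
grasp_force: 1.7
```

Emit:
{"fn": "apply_moves", "kwargs": {"plan": [[1,[0,-0.001,0.002],0],[1,[0,-0.001,0.002],0],[1,[0,0,0],0]]}}

```text
t: 12.3
tool_pos: [538.2, 75.0, 148.8]
eef_rot: [[-0.997, 0.078, 0.003], [0.078, 0.997, 0.003], [-0.003, 0.004, -1.0]]
contact_force: [-4.4, 5.8, 18.9]
finger_gap: 0.2
grasp_force: 9.0
```

Emit:
{"fn": "apply_moves", "kwargs": {"plan": [[1,[0,0.001,-0.004],0],[1,[0,0,-0.03],0],[1,[0,0,-0.04],0],[1,[0,0,-0.03],0],[0,[0,0,-0.03],0],[0,[-0.004,-0.035,0],0],[0,[-0.006,-0.035,0],0],[0,[-0.005,-0.035,0],0],[0,[-0.005,-0.034,0],-8.2],[0,[0,0,0],0]]}}

```text
t: 13.3
tool_pos: [545.3, -69.7, 277.9]
eef_rot: [[-0.998, -0.062, -0.003], [-0.062, 0.998, -0.001], [0.003, -0.001, -1.0]]
contact_force: [0.2, 1.1, -0.2]
finger_gap: 42.6
grasp_force: 0.0
```

```bash
python3 - <<'E'
from h import *
np.set_printoptions(precision=2,suppress=True)
o=get_obs();a=snap('wrist');C=cam('wrist',o);print(o['tool_pos'],o['eef_rot'],o['t'])
s=silhouettes('wrist','plate');print([(q['score'],q['box']) for q in s[:2]])
for t,z in(('plate_top',180),('slot',132),('latch_tip',180)):
    for q in place_of('wrist',t)[:1]: print(t,q,onz(C,q['uv'],z))
b=snap('top');C=cam('top')
for n in['knob_grip']:
    print([(q['uv'],onz(C,q['uv'],135)) for q in place_of('top',n)[:2]])
cv2.imwrite('pics/w5.png',np.hstack([cv2.resize(a,(480,360)),cv2.resize(b[180:300,270:370],(300,360),interpolation=cv2.INTER_CUBIC)])[:,:,::-1])
E
```

```text
[545.33 -69.73 277.86] [[-1.   -0.06 -0.  ]
 [-0.06  1.   -0.  ]
 [ 0.   -0.   -1.  ]] 13.3
[(0.83, [318.8, 120.7, 336.4, 339.5])]
plate_top {'uv': [326.0, 238.8], 'score': 0.66} [547.85 -64.25 180.  ]
slot {'uv': [327.7, 221.1], 'score': 0.67} [547.66 -62.27 132.  ]
latch_tip {'uv': [352.0, 367.3], 'score': 0.8} [638.33 -40.42 180.  ]
[([286.0, 233.3], array([542.15,  77.13, 135.  ]))]
```

View pics/w5.png

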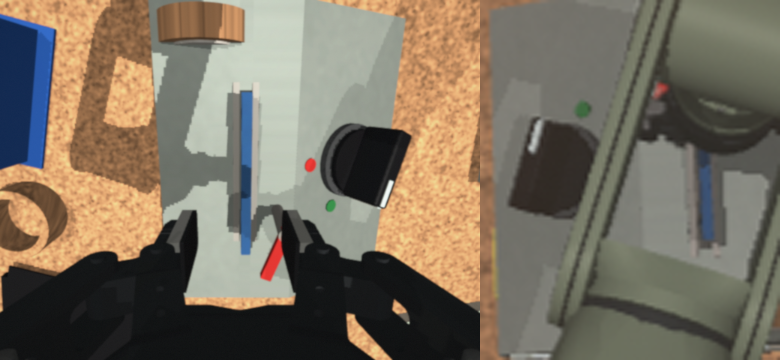

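The wrist view (left) shows the plate's blue edge upright at column 246, the red latch off to its right at (272,258), and the knob seated with its pointer by the green dot. The top-view crop (right) is mostly hidden by the arm.

Next I grip the plate.

Emit:
{"fn": "apply_moves", "kwargs": {"plan": [[0,[-0.003,0.006,0.02],0],[0,[0,0,0.03],0],[0,[0,0,0.03],0],[0,[0,0,0.025],0],[0,[0,0,0.02],0],[0,[0,0,0.012],0],[0,[0,0,0],0]]}}

```text
t: 14.35
tool_pos: [547.3, -58.7, 140.4]
eef_rot: [[-0.998, -0.066, -0.004], [-0.066, 0.998, 0.001], [0.004, 0.001, -1.0]]
contact_force: [-0.6, 0.1, 0.1]
finger_gap: 42.7
grasp_force: 0.0
```

Emit:
{"fn": "apply_moves", "kwargs": {"plan": [[1,[0,0,0],0],[1,[0,0,0],0],[1,[0,0,0],0],[1,[0,0,0],0],[1,[0,0,0],0]]}}

```text
t: 14.85
tool_pos: [550.1, -61.8, 144.1]
eef_rot: [[-0.998, -0.064, 0.004], [-0.064, 0.998, -0.004], [-0.003, -0.004, -1.0]]
contact_force: [0.5, -5.1, 1.2]
finger_gap: 7.3
grasp_force: 60.5
```

Emit:
{"fn": "apply_moves", "kwargs": {"plan": [[1,[0,-0.0015,0],0],[1,[0,0,-0.004],0],[1,[0,0,-0.006],0],[1,[0,0,-0.01],0]]}}

```text
t: 15.25
tool_pos: [547.9, -61.8, 160.6]
eef_rot: [[-0.998, -0.064, -0.002], [-0.064, 0.998, -0.001], [0.002, -0.001, -1.0]]
contact_force: [2.7, -4.3, -8.0]
finger_gap: 7.4
grasp_force: 59.3
```

Emit:
{"fn": "apply_moves", "kwargs": {"plan": [[1,[0,0,-0.012],0],[1,[0,0,-0.012],0],[1,[0,0,-0.012],0],[1,[0,0,-0.012],0],[1,[0,0,-0.012],0],[1,[0,0,-0.012],0],[1,[0,0,-0.012],0],[1,[0,0,-0.012],0],[1,[0,0,0],0]]}}

```text
t: 16.15
tool_pos: [550.3, -61.2, 261.2]
eef_rot: [[-0.998, -0.065, 0.005], [-0.065, 0.998, -0.001], [-0.005, -0.001, -1.0]]
contact_force: [0.9, -0.5, -5.1]
finger_gap: 7.2
grasp_force: 60.1
```

```bash
python3 - <<'E'
from h import *
np.set_printoptions(precision=3,suppress=True)
C={}
for n in('scene','top'): snap(n); C[n]=cam(n)
parts=[box(80,190,0,6),box(40,176,0,72)];p0=(498,-371,1.385);W=[]
for n in C:
    s=silhouettes(n,'rack'); print(n,s[0]['box'],s[0]['score']); W.append((C[n],s[0]['pixels']))
    print('  single',np.array(fit(W[-1:],parts,p0)))
print(np.array(fit(W,parts,p0)))
rs=[ray(C[n],place_of(n,'rack')[0]['uv']) for n in C];print([p+d*(0-p[2])/d[2] for p,d in rs])
E
```

```text
scene [150.5, 258.1, 194.3, 345.4] 0.67
  single [ 499.826 -371.966    1.389    0.036]
top [435.7, 227.6, 477.6, 302.6] 0.6
  single [ 498.576 -370.125    1.391    0.054]
[ 499.653 -370.875    1.376    0.1  ]
[array([ 488.98 , -386.018,    0.   ]), array([ 486.763, -367.717,    0.   ])]
```

Emit:
{"fn": "apply_moves", "kwargs": {"plan": [[1,[0.007,-0.0306,0],0],[1,[0.007,-0.0306,0],0],[1,[0.007,-0.0306,0],0],[1,[0.007,-0.0306,0],0],[1,[0.007,-0.0306,0],0],[1,[0.007,-0.0306,0],0],[1,[0.007,-0.0306,0],0],[1,[0.007,-0.0306,0],0],[1,[0.007,-0.0306,0],0],[1,[0.007,-0.0306,0],0]]}}

```text
t: 17.45
tool_pos: [498.1, -372.1, 257.3]
eef_rot: [[-0.998, -0.065, -0.001], [-0.065, 0.998, 0.001], [0.001, 0.001, -1.0]]
contact_force: [0.3, 0.6, -4.8]
finger_gap: 6.9
grasp_force: 60.2
```

Emit:
{"fn": "apply_moves", "kwargs": {"plan": [[1,[0,0,0.01],4.8],[1,[0,0,0.015],4.8],[1,[0,0,0.015],4.7],[1,[0,0,0.01],0],[1,[0,0,0],0],[1,[0,0,0],0]]}}

```text
t: 18.05
tool_pos: [498.8, -371.0, 208.1]
eef_rot: [[-0.983, 0.182, -0.0], [0.182, 0.983, 0.0], [0.0, 0.0, -1.0]]
contact_force: [0.2, -0.5, -3.9]
finger_gap: 7.0
grasp_force: 60.5
```

```bash
python3 - <<'E'
from h import *
np.set_printoptions(precision=1,suppress=True)
o=get_obs();a=snap('wrist');b=snap('scene');C=cam('wrist',o);print(o['t'],o['tool_pos'],np.array(o['eef_rot'])[:2,:2].round(3))
# expected bay rim corners at z=72
R=Rz(1.385)
for sx in(-14,14):
    for sy in(-82,82): 
        W=R@[sx,sy,72]+[499.2,-371,0]; print(sx,sy,proj(C,W),proj(cam('scene'),W)); cv2.circle(a,tuple(int(v) for v in proj(C,W)),4,(255,0,0),1)
cv2.imwrite('pics/w6.png',np.hstack([cv2.resize(a,(480,360)),cv2.resize(b[190:350,100:242],(320,360),interpolation=cv2.INTER_CUBIC)])[:,:,::-1])
E
```

```text
18.05 [ 498.8 -371.   208.1] [[-1.   0.2]
 [ 0.2  1. ]]
-14 -82 [299.7 324.1] [162.7 321.5]
-14 82 [297. 101.] [156.7 265. ]
14 -82 [336.  324.2] [175.  318.3]
14 82 [339.1 101.1] [167.9 262.3]
```

View pics/w6.png

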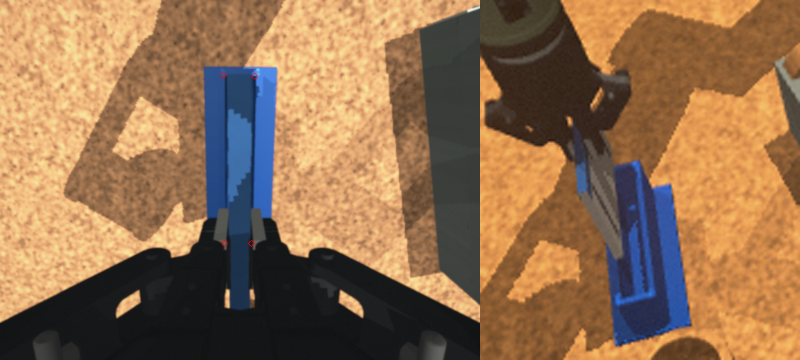

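The wrist view (left) shows the plate edge at column 240, centred on the bay (columns 223–255), with the foot at columns 205–277. The scene crop (right) shows the plate above the bay and parallel to it.

Now I lower it.

Emit:
{"fn": "apply_moves", "kwargs": {"plan": [[1,[0,0,0.015],0],[1,[0,0,0.015],0],[1,[0,0,0.015],0],[1,[0,0,0.01],0],[1,[0,0,0.01],0],[1,[0,0,0.01],0],[1,[0,0,0],0]]}}

```text
t: 18.85
tool_pos: [497.8, -370.1, 131.0]
eef_rot: [[-0.983, 0.184, -0.003], [0.184, 0.983, 0.003], [0.003, 0.002, -1.0]]
contact_force: [-1.1, 0.7, -5.3]
finger_gap: 7.2
grasp_force: 60.5
```

Emit:
{"fn": "apply_moves", "kwargs": {"plan": [[1,[0,0,0.01],0],[1,[0,0,0.01],0],[1,[0,0,0.01],0],[1,[0,0,0.005],0],[1,[0,0,0],0]]}}

```text
t: 19.35
tool_pos: [498.0, -370.3, 96.7]
eef_rot: [[-0.983, 0.184, -0.002], [0.184, 0.983, 0.002], [0.002, 0.002, -1.0]]
contact_force: [-0.7, 0.9, -4.8]
finger_gap: 7.5
grasp_force: 60.4
```

Bottom is about 13 mm up, with no contact yet.

Emit:
{"fn": "apply_moves", "kwargs": {"plan": [[1,[0,0,0.002],0],[1,[0,0,0.002],0],[1,[0,0,0],0]]}}

```text
t: 19.65
tool_pos: [498.9, -371.2, 94.4]
eef_rot: [[-0.983, 0.184, 0.0], [0.184, 0.983, -0.0], [-0.0, -0.0, -1.0]]
contact_force: [0.2, 0.8, -4.2]
finger_gap: 7.3
grasp_force: 60.4
```

Emit:
{"fn": "apply_moves", "kwargs": {"plan": [[1,[0,0,0.0015],0],[1,[0,0,0.001],0],[1,[0,0,0],0]]}}

```text
t: 19.95
tool_pos: [498.7, -371.0, 91.7]
eef_rot: [[-0.983, 0.184, -0.0], [0.184, 0.983, 0.0], [0.0, 0.0, -1.0]]
contact_force: [-0.7, -0.0, -4.7]
finger_gap: 7.3
grasp_force: 60.4
```

Emit:
{"fn": "apply_moves", "kwargs": {"plan": [[1,[0,0,0.001],0],[1,[0,0,0.001],0],[1,[0,0,0],0]]}}

```text
t: 20.25
tool_pos: [498.9, -371.3, 90.3]
eef_rot: [[-0.983, 0.184, 0.0], [0.184, 0.983, -0.0], [-0.0, -0.0, -1.0]]
contact_force: [-0.2, 0.9, -1.4]
finger_gap: 7.2
grasp_force: 61.1
```

Emit:
{"fn": "apply_moves", "kwargs": {"plan": [[1,[0,0,0.001],0],[1,[0,0,0],0]]}}

```text
t: 20.45
tool_pos: [498.9, -371.4, 90.2]
eef_rot: [[-0.983, 0.184, 0.0], [0.184, 0.983, -0.001], [-0.0, -0.001, -1.0]]
contact_force: [-5.0, 2.0, 5.0]
finger_gap: 7.5
grasp_force: 62.1
```

The plate is on the floor: contact came at the expected height, TCP z of 90. Releasing.

Emit:
{"fn": "apply_moves", "kwargs": {"plan": [[0.7,[0,0,0],0],[0.5,[0,0,0],0],[0.2,[0,0,0],0],[0.2,[0,0,0],0],[0.2,[0,0,-0.005],0],[0.2,[0,0,-0.015],0],[0.2,[0,0,-0.03],0],[0.2,[0,0,-0.04],0],[0.2,[0,0,-0.04],0],[0.2,[0,0,0],0]]}}

```text
t: 21.45
tool_pos: [502.5, -374.6, 228.8]
eef_rot: [[-0.983, 0.184, 0.012], [0.183, 0.983, -0.012], [-0.014, -0.009, -1.0]]
contact_force: [0.2, -0.5, 0.4]
finger_gap: 34.3
grasp_force: 0.0
```

```bash
python3 - <<'E'
from h import *
np.set_printoptions(precision=1,suppress=True)
o=get_obs();b=snap('scene');c=snap('top');print(o['t'],o['tool_pos'],o['contact_force'],o['finger_gap'])
cv2.imwrite('pics/w7.png',np.hstack([cv2.resize(b[190:350,140:380],(480,320),interpolation=cv2.INTER_CUBIC),cv2.resize(c[180:300,260:380],(320,320),interpolation=cv2.INTER_CUBIC)])[:,:,::-1])
C={n:cam(n) for n in('scene','top')}
for t in('knob_grip','plate_top','jar','tape','carton'):
    l=[(n,place_of(n,t)) for n in C]; l=[(n,q[0]) for n,q in l if q]
    print(t,[q['uv'] for n,q in l],tri([ray(C[n],q['uv']) for n,q in l]) if len(l)>1 else '')
E
```

```text
21.45 [ 502.5 -374.6  228.8] [ 0.2 -0.5  0.4] 34.25650682517551
knob_grip [[331.8, 219.6], [290.0, 232.3]] (array([543.2,  65.5, 140.9]), [1.7, 1.7])
plate_top [[161.1, 279.1], [466.3, 258.8]] (array([ 491.8, -369.2,  111.7]), [0.8, 0.8])
jar [[454.6, 237.5], [168.6, 198.3]] (array([656.1, 410.6, -14.9]), [1.4, 1.4])
tape [[194.9, 361.8], [455.6, 200.0]] (array([ 666.2, -372.2,   -4.8]), [2.4, 2.4])
carton [[401.7, 206.5]]
```

View pics/w7.png

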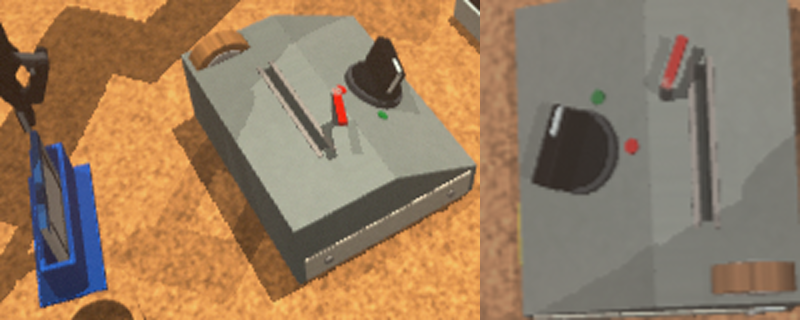

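The scene crop (left) shows the plate standing in the rack at about (50,190). The top crop (right) shows the slot empty, the latch swung clear at (675,60), and the knob home at (575,150) with its pointer by the green mark. The knob measures within 4 mm of where it started, so it is fully in. The gripper is clear, so I'm handing the job in.

```bash
python3 -c "
from rig import *
print(close_job())"
```

```text
the job is handed in; nothing more can be done
None
```

The job is handed in at about 22 s: the knob is pushed home at the green mark, the latch is off, and the plate stands released on the rack floor. The carton, jar and tape roll were not touched.

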